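Shift the vial lane's divider by one notch

TASK

Close up the marked end of the vial lane by one notch place: lift the lane divider by its orange grip out of the middle notches, shift it along to the notches on the green marker's side, and let it down until it sits fully home and level there, then let go. Do not take it out of the lane, and leave the vials standing where they are. The saddles carrying the outer notches are clamped by hand, so the notches are only roughly at the marker and have to be felt for.

Things in the scene. Friction and masses are not known exactly. Their poses are not given: they have to be found in the camera images.
- lane: Vial lane: grey trough on an aluminium base plate, fixed to the desk. Origin: centre of its underside, on the desk; z up, y along the trough, x across. Base 110 (x) x 330 (y) x 5 mm. Two side walls, 6 mm thick, centred at x = +-31 mm, 320 mm long, tops 36.5 mm above the desk; end walls at y = +-160 mm. Three places for the divider, at y = 0 and near +-62 mm: a pair of notches in both walls.
- notch_mid (a point): Middle notch place, between the walls at notch-floor height, 27 mm above the desk, at the lane's x = y = 0; axes as the lane's. Its two notches are centred 12 mm to either side along y, each 12 mm wide along y and about 10 mm deep; the divider starts here.
- saddle_area_a (a point): Point on the lane at y = -62 mm, 27 mm above the desk. A black saddle (64 mm along y, top 37 mm) sits over both walls near here, with the same notch pair, floors 27 mm above the desk. It is clamped by hand: the pair is centred anywhere within 10 mm of this point along y; that offset is not reported. Look, or feel: lower the divider lightly (5 to 8 N) every 2.5 mm or so.
- saddle_area_b (a point): The same point at y = +62 mm, with the other black saddle, whose own offset (within 10 mm) is likewise unknown. Set down beside a notch pair the divider rests about 10 mm higher than in one; only in the three pairs can it go all the way down.
- divider: Loose divider, 100 to 210 g. Origin: centre of its lower edge; z up. Steel paddle 50 (x) x 4 (y) mm between the walls; two cross tabs 80 (x) x 9 (y) mm at y = +-12 mm, feet at z = 17 mm, edges rounded 2 mm, that lie in the notches; top plate to z = 32 mm; orange grip 16 (x) x 24 (y), z 32 to 78 mm. Seated, its origin is 10 mm above the lane's; it rises 11 mm to clear. Play 1.5 mm in y, 2 mm in x.
- green_marker: Green block 14 x 22 x 10 mm fixed on the near flange of the lane; origin: centre of its underside, 46 mm to the -x side of the lane's middle line and at y = +62 or -62 mm of the lane; axes as the lane's. It marks the side of the wanted notches.
- yellow_marker: Yellow block like the green one, on the other side; marks the notches that are not wanted.
- vial_red: Loose red-capped clear vial, 23 mm wide, 42 mm tall, standing on the lane floor (5 mm above the desk), 109 to 143 mm from the lane's middle; origin at the centre of its foot, z up. Leave standing.
- vial_brown: Loose white-capped brown vial, 23 mm wide, 42 mm tall, standing on the lane floor (5 mm above the desk), 109 to 143 mm from the lane's middle; origin at the centre of its foot, z up. Leave standing.
- vial_blue: Loose blue-capped clear vial, 23 mm wide, 42 mm tall, standing on the lane floor (5 mm above the desk), 109 to 143 mm from the lane's middle; origin at the centre of its foot, z up. Leave standing.
- vial_green: Loose green-capped clear vial, 23 mm wide, 42 mm tall, standing on the lane floor (5 mm above the desk), 109 to 143 mm from the lane's middle; origin at the centre of its foot, z up. Leave standing.
There are look-alikes about, which are no part of the job. What is shaped like the divider but brown is not meant.

How it is judged:
By the outcome, as a careful person would: the job done as asked, in the order asked, and still so for the second after the job is handed in, with the robot touching nothing.
It also fails if it takes over 38 s, if anything falls off the work surface, if the arm or the gripper's body presses on something with over 40 N, if the wrist force passes 120 N, or if a joint passes its speed limit or range.

ROBOT

A 6-joint arm with a two-finger parallel gripper is mounted at the origin on a cart in front of the work surface, level with it; the furniture and walls round the work are solid. World frame = base frame: x ahead of the robot, y to its left, z up, the work surface at z = 0. Lengths are in m, angles in rad, forces in N, time in s.
With the tool pointing down it reaches from about 0.25 to 0.725 m from the base axis. Payload 4 kg.
Tool frame: the origin (TCP) lies at the very end of the fingers, on their centre line; the grasp point (between the pads) lies 19 mm behind it; z points along the fingers, y is the line along which they close (so a half turn about z gives the same grasp; the last joint's range is limited). The gripper opens to 85 mm and grips with 20 to 120 N. Pads are 22 mm wide; open, the fingers measure 114 mm over their backs; the gripper's body (76 mm by 85 mm) begins 54 mm behind the grasp point. The pads swing forward as they close: fully open they stand 13 mm farther back than shut.
Start: joints at [-1.254, 0.241, 0.005, 1.335, 0, 1.571], TCP at [0.156, -0.475, 0.231] pointing down, gripper open.
Joint ranges: [-2.72, 2.72], [-1.05, 1.87], [-1.09, 1.28], [-1.99, 2.15], [-1.42, 1.44], [-3.14, 3.14]. Speed limits (rad/s): [2.79, 2.79, 3.14, 3.14, 3.14, 3.14].

INTERFACE

Orientations are given as a unit quaternion [x, y, z, w].
In Python, from workcell import sensors, read_camera, order, models gives the robot as it stands.
- The arm moves only by the shell command python3 -m jog 'ROWS' [FORCE]. ROWS is JSON, a list that holds one entry, the list of rows, each a list of 5 numbers: the shift along the world's x, y, z in m, then the turn about the world's z in degrees, then the finger opening in m, from 0 to 0.0854. In form: [[[tx, ty, tz, turn, gripper], ...]]. A call has exactly 10 rows; each row is the pose to reach, as a shift and turn from the pose commanded when the call began; what a row does not reach only later rows make up. A row lasts 1/12 s, in which the tool goes at most 41.7 mm and 7.16 degrees, less where a joint would pass 70% of its speed; a pose out of reach is approached as far as the arm can. A call with a gripper value outside its range is refused whole. The fingers move at their own pace and stop on an object; FORCE is the grip in N (left out, the last holds). Time passes only in rows, so rows that repeat a pose let the fingers close, or fill a call up. It gives the time, the measured TCP pose, the force, the opening and the grip force at its end, in the units of the state.
- sensors.state(): the state, without advancing time (a new reading comes with each control period).
- read_camera(name): name is "scene" or "top"; returns a dict with "pixels" (384x512x3 uint8, blue, green, red), "fx", "fy", "cx", "cy" (pixels), "view" (4x4, takes a point from world to camera coordinates). Camera axes: x right, y up, looking along -z (the intrinsics and any distortion apply to the point x, -y, -z); pixel columns grow to the right and rows downward; lengths in m; the calibration is good to about 2 mm. A picture is of the moment at which its call begins. There is no depth.
- order.job_done(): hands the job in; it is judged then, once.
Trained networks look in the newest picture that a camera, given by its name, has taken for a name from the list of things; names that differ only in an ending like _2 or _b are one class to them, and where a whole thing is asked for, a point or a joint stands for the part that bears it (a point fixed in the world has none). Each returns a list of dicts, best first, with "conf" (0 to 1); they miss things now and then, are a little off and sometimes report something else, mostly with a low value. They report only what shows in the picture. A call takes as long as a camera call. They do not tell look-alikes from the thing itself.
- models.boxes_of(target, camera): "box" ([left, top, right, bottom] in pixels, round what is visible of it).
- models.mark_of(target, camera): "at" ([column, row] in pixels: a listed point, or the origin of a listed thing).
The state is a dict: "time": time; "joint_positions": joint angles; "qvel": joint speeds; "joint_torque": joint torques, N m; "eef_pos": TCP position; "tcp_rot": TCP orientation; "force": force on the tool from outside, world axes, zero at the start; "ft_torque": the same for the moment, N m; "finger_gap": finger opening in m; "grip_force": force on a finger pad.
Only numpy, scipy, OpenCV 4.12 (cv2) and the standard library are available. Lean on these libraries where they do the work, as an engineer would, in place of code of your own. Each camera call takes 0.05 s, during which the arm holds its last target. There are 200 camera calls.

## Working session

There is one attempt and no reset: what is moved stays moved. The work goes in short steps, Python scripts to look and compute and a shell command to move; the robot and the scene stay as the last step left them, time stands still between calls to the robot, and variables do not carry over. Pictures are saved under pics/ and viewed, at most 10 in all, crops included, and the job is handed in when it is done.

```bash
mkdir -p pics
cat > h.py <<'E'
import numpy as np, cv2
from workcell import sensors, read_camera, order, models
def ray(c,px):
    V=np.array(c["view"]);R=V[:3,:3];t=V[:3,3]
    d=R.T@np.array([(px[0]-c["cx"])/c["fx"],-(px[1]-c["cy"])/c["fy"],-1]);return -R.T@t,d
def at_z(c,px,z):
    o,d=ray(c,px);return o+d*(z-o[2])/d[2]
def proj(c,p):
    V=np.array(c["view"]);q=V[:3,:3]@np.array(p)+V[:3,3]
    return np.array([c["cx"]+c["fx"]*q[0]/-q[2],c["cy"]+c["fy"]*-q[1]/-q[2]])
E
python3 - <<'E'
from h import *
for n in("top","scene"):
    c=read_camera(n);cv2.imwrite(f"pics/{n}0.png",c["pixels"]);print(n,{k:v for k,v in c.items() if k!="pixels"})
    for t,z in(("lane",0),("notch_mid",.027),("saddle_area_a",.027),("saddle_area_b",.027),("divider",.01),("green_marker",.005),("yellow_marker",.005)):
        for m in models.mark_of(t,n)[:2]: print(t,np.round(m["at"],1),round(m["conf"],2),np.round(at_z(c,m["at"],z),4))
s=sensors.state();print(s["force"],s["tcp_rot"])
E
```

```text
top {'fx': 456.47565879702125, 'fy': 456.47565879702125, 'cx': 259.9691062366853, 'cy': 195.71081780588278, 'view': array([[ 0.01647127, -0.99984722,  0.00585126,  0.06501763],
       [ 0.98442715,  0.01724105,  0.1749455 , -0.53167782],
       [-0.17501965,  0.00287856,  0.98456073, -0.876742  ],
       [ 0.        ,  0.        ,  0.        ,  1.        ]])}
lane [277.1 201. ] 0.64 [0.528  0.0374 0.    ]
notch_mid [273.3 198.3] 0.79 [0.529  0.0464 0.027 ]
saddle_area_a [246.9 192. ] 0.9 [0.5413 0.1012 0.027 ]
saddle_area_a [305.  202.8] 0.59 [ 0.5208 -0.0191  0.027 ]
saddle_area_b [246.9 192. ] 0.9 [0.5413 0.1012 0.027 ]
saddle_area_b [305.  202.8] 0.59 [ 0.5208 -0.0191  0.027 ]
divider [277.3 202.5] 0.83 [0.5232 0.0373 0.01  ]
divider [248.8 274.8] 0.79 [0.3727 0.094  0.01  ]
green_marker [244.5 216.1] 0.51 [0.4939 0.1057 0.005 ]
yellow_marker [278.6 201. ] 0.54 [0.5273 0.0344 0.005 ]
yellow_marker [304.9 225. ] 0.42 [ 0.4773 -0.0211  0.005 ]
scene {'fx': 444.501063817994, 'fy': 444.501063817994, 'cx': 257.0437218995958, 'cy': 191.07112395764753, 'view': array([[ 0.75644381, -0.653
[... 267 characters left out ...]
otch_mid [281.2 216.5] 0.71 [0.5286 0.0374 0.027 ]
notch_mid [244.2 216.9] 0.48 [0.4741 0.0803 0.027 ]
saddle_area_a [265.5 196.9] 0.9 [0.5482 0.1036 0.027 ]
saddle_area_a [299.5 234. ] 0.65 [ 0.5189 -0.0204  0.027 ]
saddle_area_b [265.5 196.9] 0.9 [0.5482 0.1036 0.027 ]
saddle_area_b [299.5 234. ] 0.65 [ 0.5189 -0.0204  0.027 ]
divider [277.4 226.3] 0.84 [0.5182 0.0355 0.01  ]
divider [195.  250.7] 0.67 [0.3605 0.0771 0.01  ]
green_marker [243.3 216.3] 0.42 [0.4921 0.1047 0.005 ]
green_marker [241.1 190. ] 0.25 [0.5463 0.1781 0.005 ]
yellow_marker [279.1 252.3] 0.42 [ 0.4752 -0.0154  0.005 ]
[0.46912996 0.44032236 0.28127247] [ 9.87486543e-01  1.57703291e-01 -6.07744292e-06  2.00342013e-05]
```

Run:
```python
import cv2
a=cv2.imread("pics/top0.png")[110:290,170:380];b=cv2.imread("pics/scene0.png")[130:310,170:380]
cv2.imwrite("pics/both.png",cv2.resize(cv2.hconcat([a,b]),(800,343),interpolation=cv2.INTER_CUBIC))
```

```text
(no output)
```

View pics/both.png

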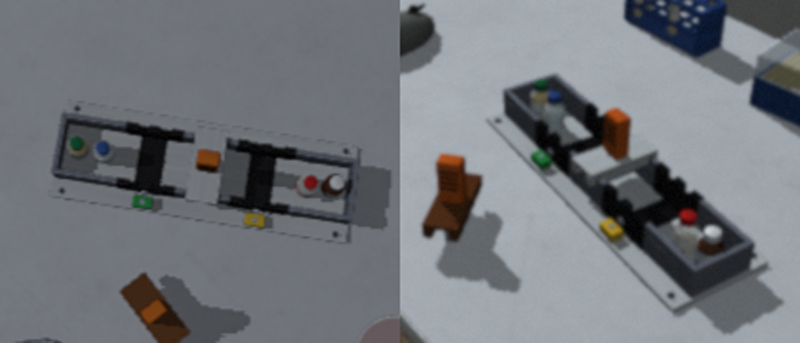

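The real divider stands in the lane, with its grip near top pixel (279,194). The green marker is at about (245,216), on the +y side, and yellow is at about (304,225). The brown look-alike lies nearer the robot. Next I refine the lane yaw and the grip position.

Run:
```python
from h import *
cs={}
for n in("top","scene"):
    c=read_camera(n);cs[n]=c;hsv=cv2.cvtColor(c["pixels"],cv2.COLOR_BGR2HSV)
    def mask(lo,hi,near,z,r=16):
        m=cv2.inRange(hsv,lo,hi);k=np.zeros_like(m);cv2.circle(k,near,r,255,-1);m&=k
        ys,xs=np.nonzero(m);p=np.float32(np.c_[xs,ys]);ce=p.mean(0);print(n,near,len(p),ce,np.round(at_z(c,ce,z),4),cv2.minAreaRect(p));return p
    if n=="top":
        mask((45,100,40),(80,255,255),(245,216),.01+.005);mask((20,100,60),(35,255,255),(304,225),.01+.005)
        p=mask((3,150,90),(18,255,255),(279,194),.088)
    else:
        mask((45,100,40),(80,255,255),(244,213),.01);mask((20,100,60),(35,255,255),(281,250),.01);mask((3,150,60),(18,255,255),(284,200),.07,25)
# wall-top long edges, plate edges: fit by brightness profile
c=cs["top"];g=cv2.cvtColor(c["pixels"],cv2.COLOR_BGR2GRAY)
for thr in(60,):
    m=cv2.inRange(g[110:250,180:375],0,75)
    cv2.imwrite("pics/m.png",cv2.resize(cv2.hconcat([g[140:250,190:370],m[30:140,10:190]]),(800,244),interpolation=cv2.INTER_NEAREST))
a=cs["top"]["pixels"][150:240,190:370];b=cs["scene"]["pixels"][160:290,215:345]
cv2.imwrite("pics/t1.png",cv2.convertScaleAbs(cv2.resize(a,(800,400),interpolation=cv2.INTER_CUBIC),alpha=1.6))
cv2.imwrite("pics/s1.png",cv2.convertScaleAbs(cv2.resize(b,(600,600),interpolation=cv2.INTER_CUBIC),alpha=1.6))
```

```text
top (245, 216) 53 [244.45284 215.71698] [0.4934 0.1055 0.015 ] ((244.489990234375, 215.56997680664062), (9.616652488708496, 6.081118583679199), 8.13010311126709)
top (304, 225) 64 [303.23438 225.10938] [ 0.4759 -0.0167  0.015 ] ((303.2884826660156, 225.05772399902344), (10.394155502319336, 6.667948246002197), 11.309932708740234)
top (279, 194) 74 [279.  192.5] [0.5301 0.0375 0.088 ] ((279.0, 192.5), (7.0, 10.0), 90.0)
scene (244, 213) 66 [244.30302 212.95454] [0.4963 0.1067 0.01  ] ((244.38523864746094, 212.76229858398438), (9.858839988708496, 7.298102855682373), 50.194427490234375)
scene (281, 250) 98 [280.84692 249.88776] [ 0.4779 -0.0166  0.01  ] ((280.7500305175781, 249.75003051757812), (12.020814895629883, 8.485280990600586), 45.0)
scene (284, 200) 185 [284.36215 199.2973 ] [0.528  0.0318 0.07  ] ((283.5, 199.5), (25.0, 11.0), 90.0)
```

View pics/t1.png

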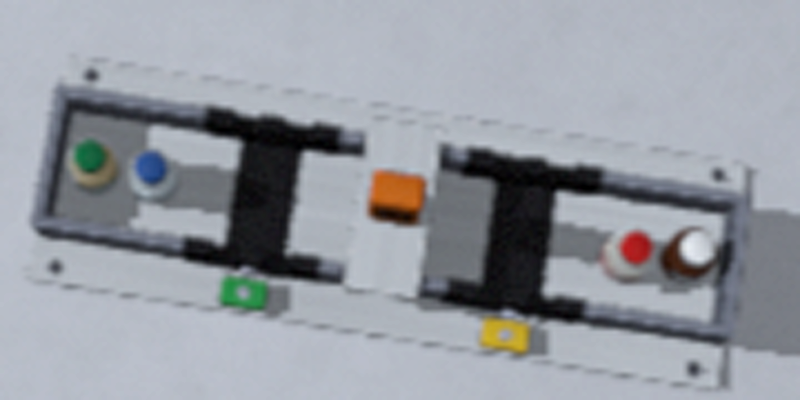

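View pics/s1.png

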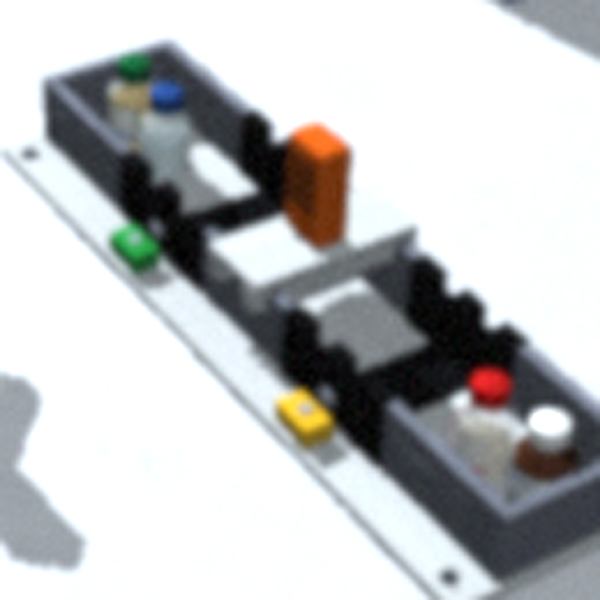

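The views show green and blue vials on the green side, red and brown on the yellow side. In t1 the green-side saddle spans columns ~207–340 on the far wall and ~185–318 on the near wall. I convert those ends to lane coordinates and check the whole scene for obstacles.

Run:
```python
from h import *
c=read_camera("top");a=np.deg2rad(-8.3);C=np.array([.531,.038])
ux=np.array([np.cos(a),np.sin(a)]);uy=np.array([-np.sin(a),np.cos(a)])
for nm,p,z in[("gF0",(207,120),.037),("gF1",(340,138),.037),("gN0",(185,248),.037),("gN1",(318,268),.037),("yF0",(468,160),.037),("yF1",(602,180),.037),("yN0",(450,290),.037),("yN1",(583,310),.037),("grip",(398,193),.088),("plateL",(365,200),.042),("plateR",(434,200),.042),("green",(244,290),.01),("yel",(506,333),.01)]:
    w=at_z(c,(190+p[0]/4.444,150+p[1]/4.444),z)[:2]-C;print(nm,np.round([w@ux*1000,w@uy*1000],1))
```

```text
gF0 [26.8 89.6]
gF1 [28.4 27.5]
gN0 [-33.9  89.4]
gN1 [-33.2  27.8]
yF0 [ 27.7 -32.5]
yF1 [ 28.4 -95. ]
yN0 [-33.5 -33.3]
yN1 [-32.8 -94.6]
grip [-2.4 -2. ]
plateL [ 0.6 11.5]
plateR [  5.7 -19.7]
green [-45.2  60.8]
yel [-45.5 -63.7]
```

View pics/scene0.png

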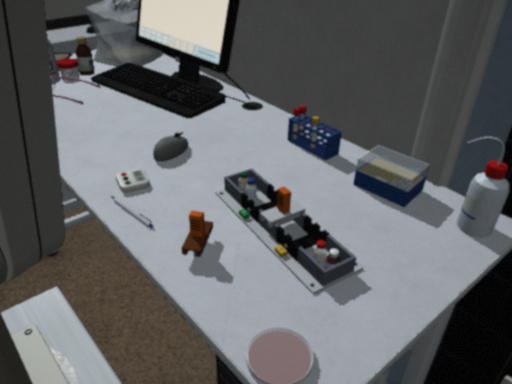

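View pics/top0.png

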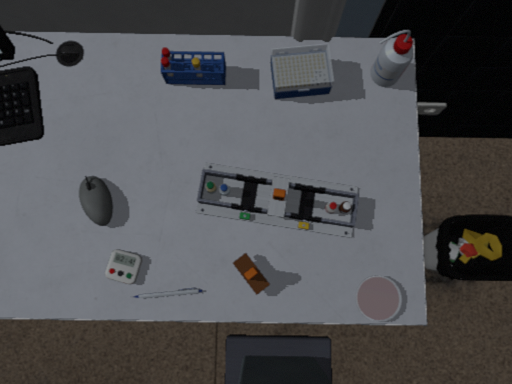

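Whole scene: the way to the lane is clear, with the dish low at top px (378,298). Green-side saddle is centred at about +60 mm. Moving now.

```bash
python3 -m jog '[[[0.022,0.031,0,6.5,0.05],[0.046,0.063,0,13,0.05],[0.070,0.095,0,20,0.05],[0.094,0.128,0,27,0.05],[0.118,0.161,0,34,0.05],[0.142,0.194,0,41,0.05],[0.166,0.227,0,48,0.05],[0.190,0.260,0,55,0.05],[0.214,0.292,0,60,0.05],[0.238,0.324,0,63.5,0.05]]]' 40
python3 -m jog '[[[0.024,0.032,0,0,0.05],[0.048,0.064,-0.01,0,0.05],[0.072,0.096,-0.025,0,0.05],[0.094,0.128,-0.04,0,0.05],[0.114,0.156,-0.06,0,0.05],[0.128,0.176,-0.08,0,0.05],[0.135,0.186,-0.09,0,0.05],[0.137,0.188,-0.1,0,0.05],[0.137,0.188,-0.1,0,0.05],[0.137,0.188,-0.1,0,0.05]]]'
python3 - <<'E'
from h import *
for n in("top","scene"):
    c=read_camera(n);cv2.imwrite(f"pics/{n}2.png",c["pixels"])
a=cv2.imread("pics/scene2.png")[110:290,180:360]
cv2.imwrite("pics/s2.png",cv2.convertScaleAbs(cv2.resize(a,(600,600),interpolation=cv2.INTER_CUBIC),alpha=1.5))
s=sensors.state();print(s["eef_pos"],s["tcp_rot"],s["force"],s["ft_torque"],s["finger_gap"])
E
```

```text
time: 1.78
eef_pos: [0.3946, -0.1493, 0.2317]
tcp_rot: [0.755, 0.655, 0.0, 0.0]
force: [1.1, 0.3, -0.4]
finger_gap: 0.0499
grip_force: 0.0
time: 2.62
eef_pos: [0.5299, 0.0359, 0.1312]
tcp_rot: [0.757, 0.653, -0.001, -0.0]
force: [0.3, -0.1, 0.1]
finger_gap: 0.0499
grip_force: 0.0
[0.53080094 0.03556037 0.13251444] [7.57349462e-01 6.53009398e-01 4.63241652e-04 5.51167200e-04] [ 0.41848508 -0.09462121 -0.21528076] [ 0.00174366 -0.01536439 -0.00563649] 0.04991769635845473
```

View pics/s2.png

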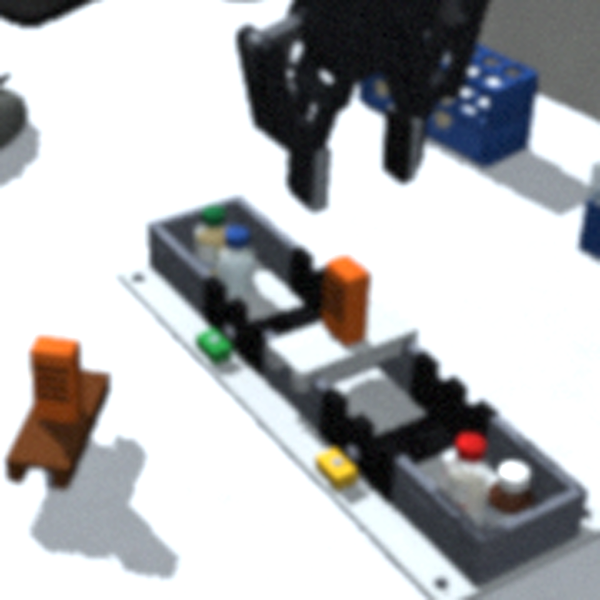

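The gripper hovers above the grip, fingertips at about (310,205) and (405,178) in the crop and the grip top at (345,262). I check grip alignment by comparing the projected grip box with the colour mask.

Run:
```python
from h import *
from itertools import product
a=np.deg2rad(-8.3);R=np.array([[np.cos(a),-np.sin(a)],[np.sin(a),np.cos(a)]])
top=cv2.imread("pics/top0.png");sc=cv2.imread("pics/scene2.png")
C=np.array([.5305,.037])
for n,im,near,r in(("top",top,(279,194),14),("scene",sc,(284,200),25)):
    c=read_camera(n);hsv=cv2.cvtColor(im,cv2.COLOR_BGR2HSV);m=cv2.inRange(hsv,(0,130,60),(20,255,255));k=np.zeros_like(m);cv2.circle(k,near,r,255,-1)
    m&=k;ys,xs=np.nonzero(m);q=np.array([proj(c,[*(C+R@[x,y]),z]) for x,y,z in product((-.008,.008),(-.012,.012),(.042,.088))],np.float32)
    h=np.zeros_like(m);cv2.fillConvexPoly(h,cv2.convexHull(np.round(q).astype(int)),255);yy,xx=np.nonzero(h)
    print(n,"mask",xs.min(),ys.min(),xs.max(),ys.max(),xs.mean(),ys.mean(),"pred",q.min(0),q.max(0),xx.mean(),yy.mean())
    for d in((.005,0),(0,.005)): print(proj(c,[*(C+d),.065])-proj(c,[*C,.065]))
    print("tcp",proj(c,[.5308,.0356,.132]))
```

```text
top mask 273 189 284 197 278.7586206896552 192.88505747126436 pred [271.72702 187.31055] [285.99823 201.19786] 278.8618784530387 193.9281767955801
[ 0.0233995  -2.47770885]
[-2.51996598 -0.04347923]
tcp [281.13977244 187.79312507]
scene mask 277 187 289 212 284.20588235294116 199.2450980392157 pred [275.31256 184.90108] [291.4589 214.5358] 283.02843601895734 199.70853080568722
[ 1.97344185 -0.9968503 ]
[-1.87952029 -1.23026336]
tcp [286.04322677 168.72524768]
```

```bash
python3 -m jog '[[[0.001,0.001,-0.02,0,0.05],[0.001,0.001,-0.045,0,0.05],[0.001,0.001,-0.062,0,0.05],[0.001,0.001,-0.073,0,0.05],[0.001,0.001,-0.080,0,0.05],[0.001,0.001,-0.080,0,0.03],[0.001,0.001,-0.080,0,0.014],[0.001,0.001,-0.080,0,0.01],[0.001,0.001,-0.080,0,0.005],[0.001,0.001,-0.080,0,0.005]]]' 40
```

```text
time: 3.65
eef_pos: [0.5327, 0.0378, 0.0526]
tcp_rot: [0.757, 0.654, 0.001, 0.001]
force: [-1.2, -0.6, 4.1]
finger_gap: 0.0154
grip_force: 40.4
```

```bash
python3 -m jog '[[[0,0,0,0,0.005],[0,0,0.004,0,0.005],[0,0,0.008,0,0.005],[0,0,0.012,0,0.005],[0,0,0.014,0,0.005],[0,0,0.014,0,0.005],[0.0022,0.015,0.014,0,0.005],[0.0047,0.032,0.014,0,0.005],[0.0070,0.048,0.014,0,0.005],[0.0080,0.055,0.014,0,0.005]]]' 60
```

```text
time: 4.48
eef_pos: [0.54, 0.0945, 0.0651]
tcp_rot: [0.756, 0.654, 0.0, -0.0]
force: [0.4, -0.4, -1.6]
finger_gap: 0.0151
grip_force: 59.2
```

```bash
python3 -m jog '[[[0.0007,0.0044,0,0,0.005],[0.0007,0.0044,0,0,0.005],[0.0007,0.0044,-0.001,0,0.005],[0.0007,0.0044,-0.002,0,0.005],[0.0007,0.0044,-0.003,0,0.005],[0.0007,0.0044,-0.0035,0,0.005],[0.0007,0.0044,-0.004,0,0.005],[0.0007,0.0044,-0.0045,0,0.005],[0.0007,0.0044,-0.0045,0,0.005],[0.0007,0.0044,-0.0045,0,0.005]]]'
```

```text
time: 5.32
eef_pos: [0.5404, 0.0972, 0.0608]
tcp_rot: [0.757, 0.654, -0.0, 0.0]
force: [0.1, -0.5, -1.7]
finger_gap: 0.0149
grip_force: 59.3
```

```bash
python3 -m jog '[[[0,0,-0.0005,0,0.005],[0,0,-0.001,0,0.005],[0,0,-0.0015,0,0.005],[0,0,-0.002,0,0.005],[0,0,-0.0025,0,0.005],[0,0,-0.003,0,0.005],[0,0,-0.003,0,0.005],[0,0,-0.003,0,0.005],[0,0,-0.003,0,0.005],[0,0,-0.003,0,0.005]]]'
```

```text
time: 6.15
eef_pos: [0.5405, 0.0973, 0.0578]
tcp_rot: [0.757, 0.654, 0.0, 0.0]
force: [0.7, 0.4, -1.6]
finger_gap: 0.0153
grip_force: 59.3
```

No contact 3.5 mm below the wall tops, so the tabs are in the notches. I continue down gently.

```bash
python3 -m jog '[[[0,0,-0.0006,0,0.005],[0,0,-0.0012,0,0.005],[0,0,-0.0018,0,0.005],[0,0,-0.0024,0,0.005],[0,0,-0.003,0,0.005],[0,0,-0.0036,0,0.005],[0,0,-0.0042,0,0.005],[0,0,-0.0048,0,0.005],[0,0,-0.005,0,0.005],[0,0,-0.005,0,0.005]]]'
```

```text
time: 6.98
eef_pos: [0.5404, 0.0973, 0.0532]
tcp_rot: [0.757, 0.654, 0.0, 0.0]
force: [-1.8, -0.7, 2.1]
finger_gap: 0.0152
grip_force: 59.7
```

```bash
python3 -m jog '[[[0,0,-0.0003,0,0.005],[0,0,-0.0006,0,0.005],[0,0,-0.0009,0,0.005],[0,0,-0.0012,0,0.005],[0,0,-0.0015,0,0.005],[0,0,-0.0018,0,0.005],[0,0,-0.002,0,0.005],[0,0,-0.002,0,0.005],[0,0,-0.002,0,0.005],[0,0,-0.002,0,0.005]]]'
python3 - <<'E'
from h import *
c=read_camera("scene");cv2.imwrite("pics/s3.png",cv2.convertScaleAbs(cv2.resize(c["pixels"][110:290,180:360],(600,600),interpolation=cv2.INTER_CUBIC),alpha=1.5))
s=sensors.state();print(s["ft_torque"],s["force"])
E
```

```text
time: 7.82
eef_pos: [0.5405, 0.0973, 0.0531]
tcp_rot: [0.757, 0.654, 0.001, 0.0]
force: [-5.3, -1.2, 13.6]
finger_gap: 0.0156
grip_force: 61.6
[-0.25391918  1.30427904 -0.00191923] [-6.07058799 -0.63098916 14.29737767]
```

View pics/s3.png

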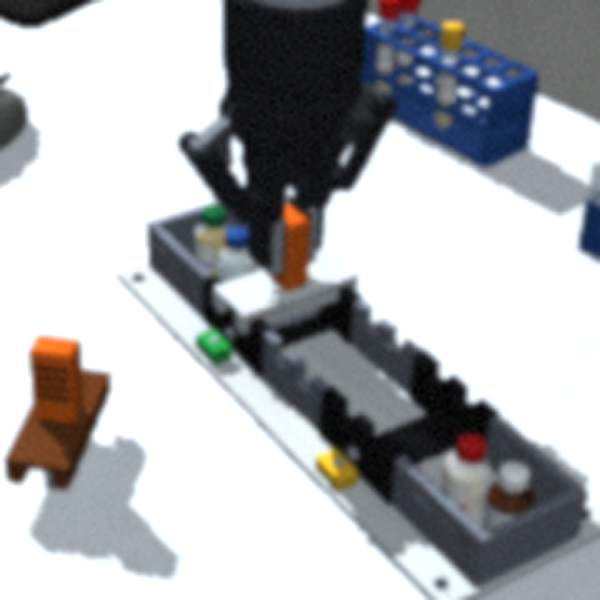

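The divider sits on the green-side saddle, grip at about (295,245), and the height matches the seated height within 0.5 mm. I ease the push and let go.

```bash
python3 -m jog '[[[0,0,0.001,0,0.005],[0,0,0.0015,0,0.005],[0,0,0.0015,0,0.018],[0,0,0.0015,0,0.022],[0,0,0.0015,0,0.028],[0,0,0.0015,0,0.035],[0,0,0.0015,0,0.045],[0,0,0.0015,0,0.05],[0,0,0.0015,0,0.05],[0,0,0.0015,0,0.05]]]' 20
python3 -m jog '[[[0,0,0.005,0,0.05],[0,0,0.015,0,0.05],[0,0,0.03,0,0.05],[0,0,0.05,0,0.05],[0,0,0.08,0,0.05],[0,-0.03,0.11,0,0.05],[-0.02,-0.06,0.14,0,0.05],[-0.05,-0.09,0.15,0,0.05],[-0.08,-0.12,0.15,0,0.05],[-0.1,-0.14,0.15,0,0.05]]]'
python3 - <<'E'
from h import *
from itertools import product
a=np.deg2rad(-8.3);R=np.array([[np.cos(a),-np.sin(a)],[np.sin(a),np.cos(a)]])
C=np.array([.5405,.0965]);P=[]
for n,near,r in(("top",(255,188),16),("scene",(268,183),22)):
    c=read_camera(n);im=c["pixels"];m=cv2.inRange(cv2.cvtColor(im,cv2.COLOR_BGR2HSV),(0,130,60),(20,255,255));k=np.zeros_like(m);cv2.circle(k,near,r,255,-1);m&=k
    ys,xs=np.nonzero(m);print(n,len(xs),xs.min(),ys.min(),xs.max(),ys.max(),xs.mean(),ys.mean())
    q=np.array([proj(c,[*(C+R@[x,y]),z]) for x,y,z in product((-.008,.008),(-.012,.012),(.042,.088))]);print(q.min(0),q.max(0),q.mean(0))
    x0,y0=(180,130) if n=="top" else (195,110)
    P.append(cv2.resize(im[y0:y0+150,x0:x0+100] if 0 else im[y0:y0+130,x0:x0+130],(400,400),interpolation=cv2.INTER_CUBIC))
cv2.imwrite("pics/end.png",cv2.convertScaleAbs(cv2.hconcat(P),alpha=1.4))
E
```

```text
time: 8.7
eef_pos: [0.5405, 0.0973, 0.0522]
tcp_rot: [0.757, 0.654, -0.0, -0.0]
force: [0.1, 0.8, -0.4]
finger_gap: 0.05
grip_force: 0.0
time: 9.53
eef_pos: [0.4399, -0.0441, 0.2048]
tcp_rot: [0.757, 0.654, 0.001, 0.002]
force: [-0.5, -1.5, -0.2]
finger_gap: 0.0498
grip_force: 0.0
top 88 243 183 254 191 248.70454545454547 187.20454545454547
[241.78916104 181.7256337 ] [255.46230365 195.8419035 ] [248.80032843 188.89854222]
scene 146 260 176 271 196 266.74657534246575 185.96575342465752
[258.46976323 169.74041263] [273.09461751 197.95434301] [265.65612097 183.74727688]
```

View pics/end.png

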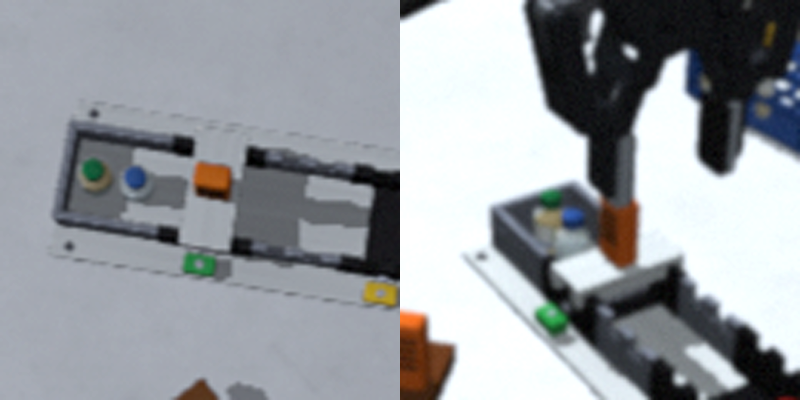

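The divider stands level in the green-side notches, grip at about (212,180) in the top crop, and the vials are undisturbed. I withdraw and check the height with both cameras against the original seated view.

```bash
python3 -m jog '[[[-0.02,-0.03,0.01,0,0.05],[-0.04,-0.06,0.02,0,0.05],[-0.06,-0.09,0.02,0,0.05],[-0.08,-0.12,0.02,0,0.05],[-0.1,-0.15,0.02,0,0.05],[-0.11,-0.18,0.02,0,0.05],[-0.12,-0.2,0.02,0,0.05],[-0.12,-0.2,0.02,0,0.05],[-0.12,-0.2,0.02,0,0.05],[-0.12,-0.2,0.02,0,0.05]]]' | head -2
python3 - <<'E'
from h import *
from itertools import product
from scipy.optimize import least_squares
a=np.deg2rad(-8.3);R=np.array([[np.cos(a),-np.sin(a)],[np.sin(a),np.cos(a)]])
c={n:read_camera(n) for n in("top","scene")};cv2.imwrite("pics/topE.png",c["top"]["pixels"])
def cen(im,near,r):
    m=cv2.inRange(cv2.cvtColor(im,cv2.COLOR_BGR2HSV),(0,130,60),(20,255,255));k=np.zeros_like(m);cv2.circle(k,near,r,255,-1)
    ys,xs=np.nonzero(m&k);return np.array([xs.mean(),ys.mean()]),(len(xs),xs.min(),ys.min(),xs.max(),ys.max())
for lab,tp,sp,tn,sn in(("before",cv2.imread("pics/top0.png"),cv2.imread("pics/scene0.png"),(279,194),(284,200)),("after",c["top"]["pixels"],c["scene"]["pixels"],(249,187),(266,183))):
    (t,i),(s,j)=cen(tp,tn,14),cen(sp,sn,22)
    f=lambda p:np.r_[proj(c["top"],p)-t,proj(c["scene"],p)-s]
    r=least_squares(f,[.53,.04,.07]);print(lab,np.round(r.x,4),r.cost,i,j)
im=c["scene"]["pixels"];cv2.imwrite("pics/fin.png",cv2.convertScaleAbs(cv2.resize(im[135:285,210:360],(600,600),interpolation=cv2.INTER_CUBIC),alpha=1.3))
E
```

```text
time: 10.47
eef_pos: [0.3209, -0.2425, 0.2228]
before [0.5336 0.0369 0.065 ] 0.0003491702162804151 (87, np.int64(273), np.int64(189), np.int64(284), np.int64(197)) (192, np.int64(277), np.int64(187), np.int64(289), np.int64(212))
after [0.5435 0.0972 0.0649] 0.15264363324994126 (87, np.int64(243), np.int64(183), np.int64(254), np.int64(191)) (201, np.int64(260), np.int64(172), np.int64(271), np.int64(195))
```

View pics/fin.png

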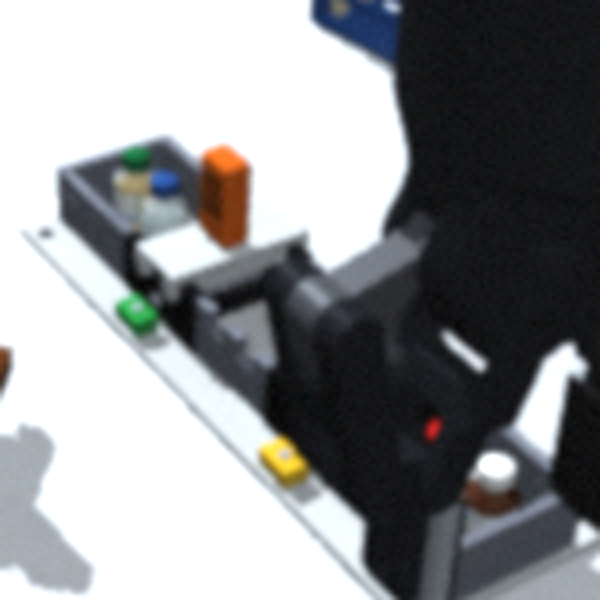

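The divider is level in the green-side notches, grip at about (225,195) in the crop. Its measured height, 64.9 mm against 65.0 mm before, shows it is fully seated. I hand in.

```bash
python3 -c "
from workcell import order;print(order.job_done())"
```

```text
the job is handed in; nothing more can be done
None
```

The divider now sits level in the notches on the green marker's side, at the same measured height as it had in the middle notches; it is released, and the vials I could see in the last pictures are still standing. I handed the job in at about 10.5 s.

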